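# Close up the bench filter press

### The arm

A 6-joint arm with a two-finger parallel gripper is mounted at the origin on a cart in front of the work surface, level with it; the furniture and walls round the work are solid. World frame = base frame: x ahead of the robot, y to its left, z up, the work surface at z = 0. Lengths are in m, angles in degrees, forces in N, time in s.
With the tool pointing down it reaches from about 0.4 to 0.825 m from the base axis. Payload 7 kg.
Tool frame: the origin (TCP) lies between the finger pads; the fingertips stand 19 mm ahead of it and the grasp point (between the pads) is the TCP; z points along the fingers, y is the line along which they close (so a half turn about z gives the same grasp; the last joint's range is limited). The gripper opens to 88 mm and grips with 3 to 60 N. Pads are 19 mm wide; open, the fingers measure 130 mm over their backs; the gripper's body (78 mm by 193 mm) begins 47 mm behind the grasp point.
Start: joints at [90.017, 20.546, 0.682, 0, -70.136, -16.507], TCP at [0.192, 0.647, 0.246] pointing down, gripper open.
Joint ranges: [-176.03, 176.03], [-82.01, 121.73], [-58.28, 71.71], [-173.87, 95.51], [-174.79, -0.11], [-173.66, 173.66]. Speed limits (degrees/s): [136.94, 136.94, 172.46, 180, 180, 180].

### API

Orientations are given as [roll, pitch, yaw] about the fixed x, y, z axes, in that order (R = Rz(yaw) Ry(pitch) Rx(roll)).
In Python, from plant import get_obs, snapshot, close_job, spot_in, spot_point gives the robot as it stands.
- The arm moves only by the tool play_rows, never from a script. Its argument "plan" is a list of rows, each a list of 6 numbers: the shift along the tool's x, y, z in cm, then the turn, a rotation vector about the tool's x, y, z in degrees. A call has 1 to 20 rows; each row shifts and turns the commanded pose from where the row before left it, along the tool's axes as they then stand; what a row does not reach is not made up. A row lasts 1/12 s, in which the tool goes at most 41.7 mm and 7.16 degrees, less where a joint would pass 70% of its speed; a pose out of reach is approached as far as the arm can. A call is refused whole if a number of a shift passes 4.17 or a number of a turn 7.16, either way. A call with a gripper value outside its range is refused whole. "grip" is the finger opening in cm, from 0 to 8.76, set as the call begins (left out, the last holds). The fingers move at their own pace and stop on an object; the grip force is fixed at half the most. Time passes only in rows, so rows that do not move let the fingers close. It gives the time, the measured TCP pose, the force, the opening and the grip force at its end, in the units of the state.
- get_obs(): the state, without advancing time (a new reading comes with each control period).
- snapshot(name): name is "scene" or "top" or "wrist"; returns a dict with "frame" (384x512x3 uint8, red, green, blue), "fx", "fy", "cx", "cy" (pixels), "position" and "attitude" of the camera in the world. Camera axes: x right, y down, z forward; pixel columns grow to the right and rows downward; lengths in m; the calibration is good to about 2 mm. A picture is of the moment at which its call begins. There is no depth.
- close_job(): hands the job in; it is judged then, once.
Trained networks look in the newest picture that a camera, given by its name, has taken for a name from the list of things; names that differ only in an ending like _2 or _b are one class to them, and where a whole thing is asked for, a point or a joint stands for the part that bears it (a point fixed in the world has none). Each returns a list of dicts, best first, with "score" (0 to 1); they miss things now and then, are a little off and sometimes report something else, mostly with a low value. They report only what shows in the picture. A call takes as long as a camera call. They do not tell look-alikes from the thing itself.
- spot_in(camera, thing): "position" ([x, y, z] in m, in world coordinates, good to about 4 mm: the middle of the surface that is visible of it).
- spot_point(camera, thing): "position" ([x, y, z] in m, in world coordinates, good to about 4 mm: a listed point, or the origin of a listed thing).
The state is a dict: "clock": time; "joint_pos": joint angles; "qvel": joint speeds; "tau": joint torques, N m; "tool_pos": TCP position; "orientation": TCP orientation; "force": force on the tool from outside, world axes, zero at the start; "moment": the same for the moment, N m; "opening": finger opening in m; "gripper_force": force on a finger pad.
Only numpy, scipy, OpenCV 4.12 (cv2) and the standard library are available. Lean on these libraries where they do the work, as an engineer would, in place of code of your own. Each camera call takes 0.05 s, during which the arm holds its last target. There are 200 camera calls.

### The job

Close up the small bench filter press: take the spare filter frame out of the drain rack and hang it on the rails in the empty place between the two filter plates, without knocking the plates and frame that already hang there. Then wind the crank clockwise until the moving head has just closed the whole pack up, and give it half a turn more, no further, so that the spring behind the head holds the pack tight. Let go and leave the things around the press alone.

Things in the scene. Friction and masses are not known exactly. Their poses are not given: they have to be found in the camera images.
- press: Fixed bench filter press, grey castings. Origin on the bench; +y runs along the rails from crank to end plate (closing direction), x across, z up. Rails: steel, 12 mm wide, centres at x = -60.5 and 60.5 mm, y -88 to 192, tops z = 105. Nut bracket y -105 to -75, z up to 118. Screw axis along y at x = 0, z = 78. A 14 mm high drip tray lies between the rails.
- crank (a joint): Crank angle (rad) about press +y. 0: handle above the axis; grows clockwise seen from the crank end (up, then to press +x), driving screw and head to press +y, 16 mm a turn. Handle centre in the press frame: x = 42 sin(a), y = -225 + 16 a/(2 pi), z = 78 + 42 cos(a) mm. Needs 0.2 N m (about 5 N at the handle), more as the spring loads; stays where left.
- crank_grip (a point): Centre of the black crank handle: a freely spinning sleeve, 22 mm thick and 70 mm long, parallel to the screw, 42 mm off its axis; 45 mm from this point to the crank arm (towards press +y), and 35 mm to its free end.
- press_head (a joint): Compression of the spring between screw and head (m): 0 while the head runs free, stop at 0.014. Once the pack is closed the head stands and this grows 0.016 a turn (half a turn: 0.008). 6 N preload, then 5 N/mm. Seen as the bare steel plunger between cup and head: 18 mm free, 10 mm after half a turn.
- head_face (a point): Middle of the face of the moving head that presses on the pack. The head is a grey cast plate 108 wide, 20 thick, top at z = 127 mm.
- end_plate: Fixed grey end plate, clamped on the rails (anywhere over a range of 18 mm). Origin on the bench under the middle of its inner face, axes like the press's; the pack hangs on its -y side. Two short hose stubs on its back.
- plate_1: White filter plate next to the end plate. All plates and frames: 102 wide (x), 20 thick (y), 104 high, top and bottom edges rounded, origin in the middle of the underside; side lugs, 80 to 94 mm up, reach to x = +-68 mm and rest on the rails; hung: origin at z = 25, top at 129 mm, 3.5 mm play across. Plates have plain tops. 200 g.
- pack_frame: White filter frame like the spare one, with a lifting grip, hanging between plate_1 and plate_2.
- plate_2: White filter plate beside the empty place, on its end-plate side.
- plate_3: White filter plate beside the empty place, on its crank side. Between plate_2 and plate_3 there is a gap of 25 to 28 mm, in which the 20 mm spare frame belongs.
- spare_frame: Loose white filter frame, 85 to 170 g, upright in the drain rack. 102 wide (x), 20 thick (y), 104 high, open in the middle, lugs as on the plates; origin in the middle of the underside. Centred on top a lifting grip 40 wide (x), 14 thick (y), 50 high (104 to 154 mm above the origin). Either way round fits.
- drain_rack: Fixed white drain rack, 150 (x) by 70 (y) mm; origin on the bench under its middle. The frame stands on its floor at z = 10 mm, between guides up to z = 55 mm with 2 mm play; lift it straight up.
- beaker: Bystander: 250 ml beaker, 76 mm wide, 92 high; origin in the middle of its underside.
- wash_bottle: Bystander: white plastic wash bottle with a bent spout, 64 wide, 184 high; origin in the middle of its underside.
- reagent_bottle: Bystander: amber reagent bottle with a black cap, 62 wide, 130 high; origin in the middle of its underside.
- timer: Bystander: white lab timer, 70 by 62 by 15 mm; origin in the middle of its underside.
Not all that is in view belongs to the job. What is shaped like the pack_frame but orange is not meant.

How it is judged:
By the outcome, as a careful person would: the job done as asked, in the order asked, and still so for the second after the job is handed in, with the robot touching nothing.
It also fails if it takes over 72 s, if anything falls off the work surface, if the arm or the gripper's body presses on something with over 40 N, if the wrist force passes 120 N, or if a joint passes its speed limit or range.

## Working session

There is one attempt and no reset: what is moved stays moved. The work goes in short steps, Python scripts to look and compute and a tool call to move; the robot and the scene stay as the last step left them, time stands still between calls to the robot, and variables do not carry over. Pictures are saved under pics/ and viewed, at most 10 in all, crops included, and the job is handed in when it is done.

Besides the shell and the picture viewer there is one more tool, called after "Call:" as name(argument=value, ...), one argument or row to a line, values as JSON. play_rows: Moves the arm, as the interface text tells. Its arguments: {"type":"object","properties":{"plan":{"type":"array","items":{"type":"array","items":{"type":"number"}}},"grip":{"type":"number"}},"required":["plan"]}

```bash
mkdir -p pics; ls; cat > h.py <<'E'
import numpy as np, cv2
from plant import *
def save(cam,name,crop=None,s=1):
    d=snapshot(cam); f=d["frame"]
    if crop: f=f[crop[1]:crop[3],crop[0]:crop[2]]
    f=cv2.resize(f,None,fx=s,fy=s,interpolation=cv2.INTER_CUBIC)
    cv2.imwrite("pics/"+name,cv2.cvtColor(f,cv2.COLOR_RGB2BGR)); return d
def rot(d):
    a=np.array(d["attitude"],float)
    from scipy.spatial.transform import Rotation as R
    if a.shape==(3,3): return a
    return (R.from_quat(a) if a.size==4 else R.from_euler('xyz',a,degrees=True)).as_matrix()
def proj(d,p):
    q=rot(d).T@(np.array(p)-d["position"]); return np.array([d["fx"]*q[0]/q[2]+d["cx"],d["fy"]*q[1]/q[2]+d["cy"]])
def ray(d,u,v,z):
    r=rot(d)@np.array([(u-d["cx"])/d["fx"],(v-d["cy"])/d["fy"],1]); c=np.array(d["position"]); return c+r*(z-c[2])/r[2]
E
python3 - <<'E'
from h import *
ds={c:save(c,c+"0.png",s=1.56) for c in("scene","top")}
for c,d in ds.items(): print(c,d["position"],d["attitude"],d["fx"])
print(get_obs())
for c,d in ds.items():
  for t in ["press","crank_grip","head_face","end_plate","plate_1","pack_frame","spare_frame","drain_rack","beaker","wash_bottle","reagent_bottle","timer"]:
    for f in (spot_point,):
      for r in f(c,t)[:4]: print(c,t,np.round(r["position"],3),round(r["score"],2),proj(d,r["position"]).astype(int))
E
```

```text
pics
scene [ 0.01553474 -0.61529254  1.04582356] [-138.37603139   -0.6420453   -46.0250814 ] 427.9730368307642
top [ 0.31974314 -0.0263569   1.38669031] [-167.17809059   -0.28780254  -86.35364767] 473.26376834619543
{'clock': 0.1, 'joint_pos': array([ 9.00184076e+01,  2.05879701e+01,  6.38867130e-01, -1.72920755e-02,
       -7.01372551e+01, -1.65063361e+01]), 'qvel': array([-0.07812379, -0.0115712 ,  0.11295432,  0.07467327,  0.03663648,
       -0.02995605]), 'tau': array([-6.17831884e-04, -5.84162486e+01,  2.93752885e+01,  7.01539904e+00,
        1.01691057e-02, -5.44920022e-05]), 'tool_pos': array([0.19149028, 0.64683253, 0.24470937]), 'orientation': array([ 1.79912582e+02, -8.95178983e-03, -1.64938092e+01]), 'force': array([-0.04012536,  0.82786453, -0.04155986]), 'moment': array([-0.00551214,  0.05209661,  0.01572051]), 'gripper_force': 0.0, 'opening': 0.08796481001018035}
scene press [ 0.491 -0.018 -0.001] 0.68 [215 235]
scene press [0.499 0.044 0.023] 0.32 [203 217]
scene crank_grip [ 0.464 -0.248  0.119] 0.7 [267 265]
scene crank_grip [0.732 0.205 0.001] 0.35 [223 159]
scene h
[... 1092 characters left out ...]
te_1 [0.509 0.081 0.022] 0.68 [218 230]
top plate_1 [0.45  0.344 0.002] 0.3 [127 245]
top pack_frame [ 0.642 -0.225  0.002] 0.93 [324 194]
top pack_frame [0.504 0.062 0.028] 0.89 [225 232]
top spare_frame [0.454 0.347 0.015] 0.77 [126 243]
top spare_frame [0.512 0.093 0.002] 0.75 [215 230]
top spare_frame [0.502 0.043 0.027] 0.27 [231 233]
top drain_rack [0.45  0.341 0.004] 0.65 [128 245]
top beaker [0.735 0.205 0.002] 0.71 [184 155]
top wash_bottle [0.74  0.018 0.   ] 0.9 [246 157]
top wash_bottle [0.505 0.064 0.027] 0.53 [224 232]
top reagent_bottle [ 0.767 -0.139  0.004] 0.87 [298 152]
top reagent_bottle [ 0.464 -0.246  0.118] 0.57 [337 249]
top timer [ 0.586 -0.372 -0.001] 0.79 [373 215]
```

View pics/scene0.png

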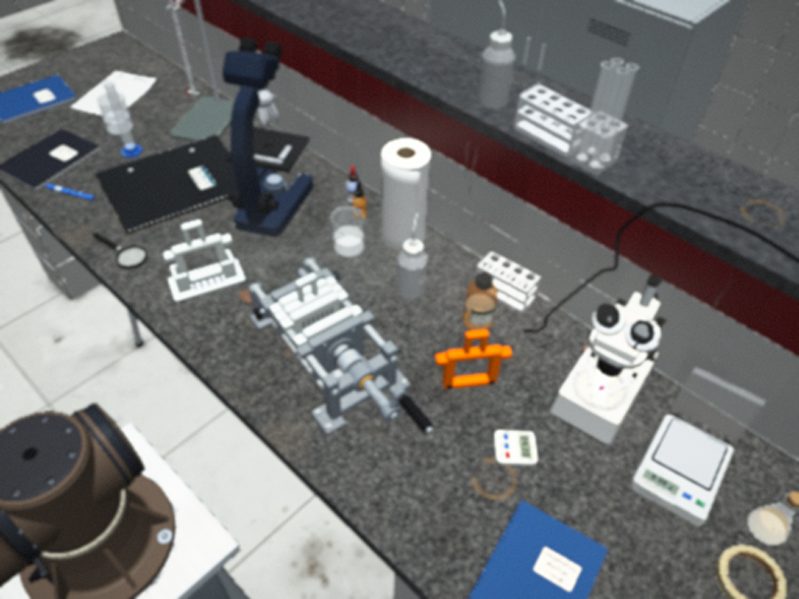

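View pics/top0.png

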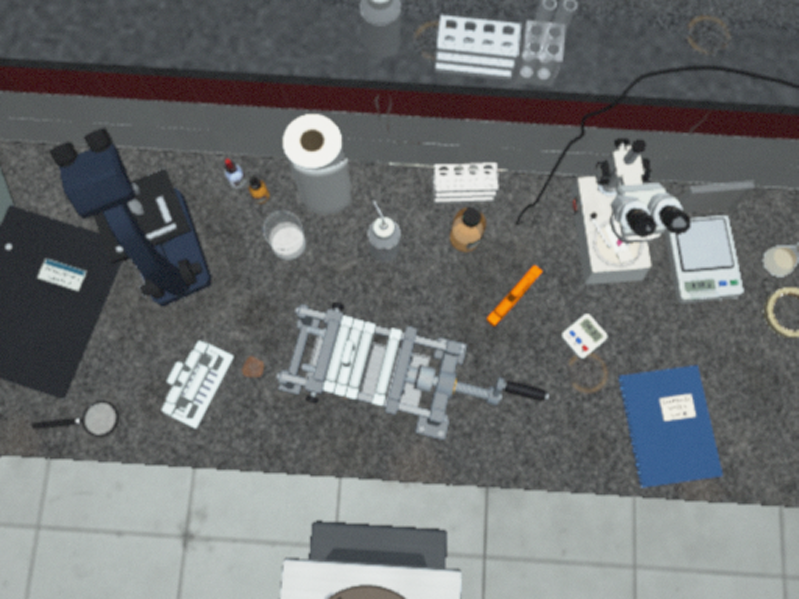

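Spare-frame candidates: the white one in the rack (scene 133,165; top 127,243), the pack_frame in the press (top 225,232) and the orange one (top 324,194; scene 300,235). By the description it is the one in the rack. I'll go above it and check in a close crop.

```bash
cat >> h.py <<'E'
from scipy.spatial.transform import Rotation as R
def go(p,yaw):
    """tool-frame shift (cm) and yaw turn from the measured pose to a tool-down pose"""
    o=get_obs(); Rm=R.from_euler('xyz',o["orientation"],degrees=True)
    T=R.from_euler('xyz',[180,0,yaw],degrees=True)
    print("at",np.round(o["tool_pos"],4),np.round(o["orientation"],2),"t",o["clock"],"shift cm",np.round(Rm.inv().apply(np.array(p)-o["tool_pos"])*100,2),"turn",np.round((Rm.inv()*T).as_rotvec(degrees=True),2))
E
python3 - <<'E'
from h import *
d=snapshot("wrist"); o=get_obs()
Rm=R.from_euler('xyz',o["orientation"],degrees=True)
print("cam in tool",Rm.inv().apply(np.array(d["position"])-o["tool_pos"]), Rm.inv().as_matrix()@rot(d),d["fx"])
go([0.452,0.346,0.30],-16.5)
E
```

```text
cam in tool [ 0.0701604  -0.00052888 -0.1395564 ] [[ 7.98142734e-04 -9.64017812e-01 -2.65836454e-01]
 [ 9.99999342e-01  5.50471883e-04  1.00617317e-03]
 [-8.23633369e-04 -2.65837082e-01  9.64017618e-01]] 299.5160894876923
at [0.1916 0.6472 0.2456] [180.     0.   -16.49] t 1.35 shift cm [33.52 21.49 -5.44] turn [0.   0.   0.01]
```

Call:
play_rows(
  plan=[
    [2.8, 1.8, -0.45, 0, 0, 0],
    [2.8, 1.8, -0.45, 0, 0, 0],
    [2.8, 1.8, -0.45, 0, 0, 0],
    [2.8, 1.8, -0.45, 0, 0, 0],
    [2.8, 1.8, -0.45, 0, 0, 0],
    [2.8, 1.8, -0.45, 0, 0, 0],
    [2.8, 1.8, -0.45, 0, 0, 0],
    [2.8, 1.8, -0.45, 0, 0, 0],
    [2.8, 1.8, -0.45, 0, 0, 0],
    [2.8, 1.8, -0.45, 0, 0, 0],
    [2.8, 1.8, -0.45, 0, 0, 0],
    [2.8, 1.8, -0.45, 0, 0, 0],
    [0, 0, 0, 0, 0, 0],
    [0, 0, 0, 0, 0, 0],
  ],
)

```text
clock: 2.52
tool_pos: [0.4535, 0.3435, 0.3]
orientation: [-180.0, -0.0, -16.7]
force: [-0.1, -0.1, -0.6]
opening: 0.0873
gripper_force: 0.0
```

```bash
python3 - <<'E'
from h import *
d=save("wrist","w1.png",s=1.5)
for t in ["spare_frame","drain_rack"]:
  for r in spot_point("wrist",t)[:3]: print(t,np.round(r["position"],3),round(r["score"],2),proj(d,r["position"]).astype(int))
go([0.452,0.346,0.30],-25)
E
```

```text
spare_frame [0.452 0.346 0.011] 0.8 [257 160]
drain_rack [ 0.453  0.35  -0.   ] 0.97 [254 159]
at [0.4521 0.3452 0.2994] [ 1.800e+02  1.000e-02 -1.647e+01] t 2.6667 shift cm [-0.03 -0.08 -0.06] turn [0.   0.01 8.53]
```

View pics/w1.png

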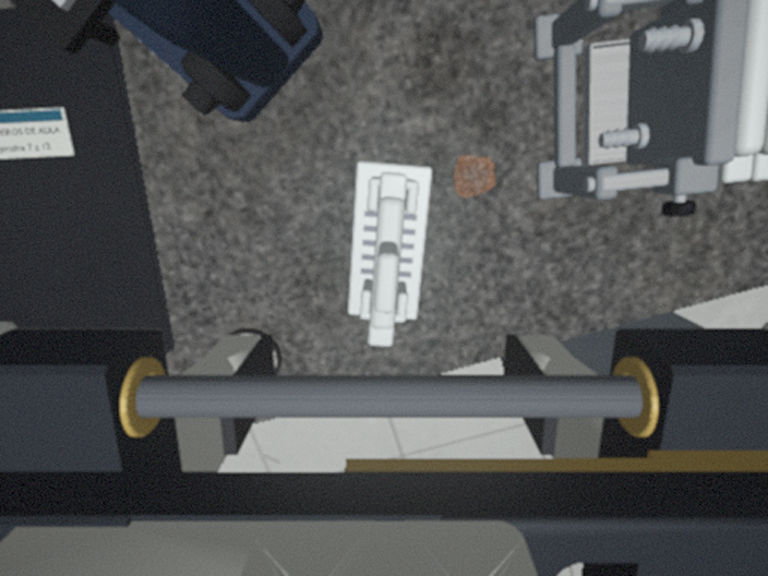

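The close view (1.5x) confirms the white frame in the rack: lugs at about (393,178) and (381,343), grip at (388,247).

```bash
python3 - <<'E'
from h import *
d=snapshot("wrist")
def L(u,v,z): return ray(d,u/1.5,v/1.5,z)
a,b=L(393,174,.104),L(380.5,343,.104); print(a,b,np.linalg.norm(a-b),(a+b)/2,np.degrees(np.arctan2(*(a-b)[1::-1])))
for c,e in (((358,163),(349,315)),((432,167),(417,320))):
  a,b=L(*c,.006),L(*e,.006); print(a,b,np.linalg.norm(a-b),np.degrees(np.arctan2(*(a-b)[1::-1])))
# grip top faces: use candidate pose and project outlines
print(L(388,247,.160))
E
```

```text
[0.51088922 0.3245247  0.104     ] [0.38762914 0.37092112 0.104     ] 0.13170297827820598 [0.44925918 0.34772291 0.104     ] -20.626875911051293
[0.5270744  0.35257249 0.006     ] [0.38742493 0.40607571 0.006     ] 0.14954788400999913 -20.963093342132403
[0.50416686 0.28755327 0.006     ] [0.36265258 0.34116287 0.006     ] 0.15132838603744744 -20.748100971143508
[0.47047391 0.34022043 0.16      ]
```

Call:
play_rows(
  plan=[
    [-0.26, -0.16, 0, 0, 0, 4.3],
    [0, 0, 3.0, 0, 0, 0],
    [0, 0, 3.0, 0, 0, 0],
    [0, 0, 3.0, 0, 0, 0],
    [0, 0, 2.5, 0, 0, 0],
    [0, 0, 2.0, 0, 0, 0],
    [0, 0, 1.2, 0, 0, 0],
    [0, 0, 1.0, 0, 0, 0],
    [0, 0, 0, 0, 0, 0],
    [0, 0, 0, 0, 0, 0],
  ],
)

```text
clock: 3.55
tool_pos: [0.4502, 0.3475, 0.1425]
orientation: [180.0, -0.0, -20.7]
force: [-0.0, 0.3, 0.5]
opening: 0.0874
gripper_force: 0.0
```

```bash
python3 - <<'E'
from h import *
d=save("wrist","w2.png",crop=(150,100,362,260),s=3)
go([0.450,0.3475,0.142],-20.8)
E
```

```text
at [0.4505 0.3478 0.1432] [-1.7996e+02 -3.0000e-02 -2.0730e+01] t 3.6 shift cm [-0.04  0.04  0.12] turn [-0.04 -0.03  0.07]
```

View pics/w2.png

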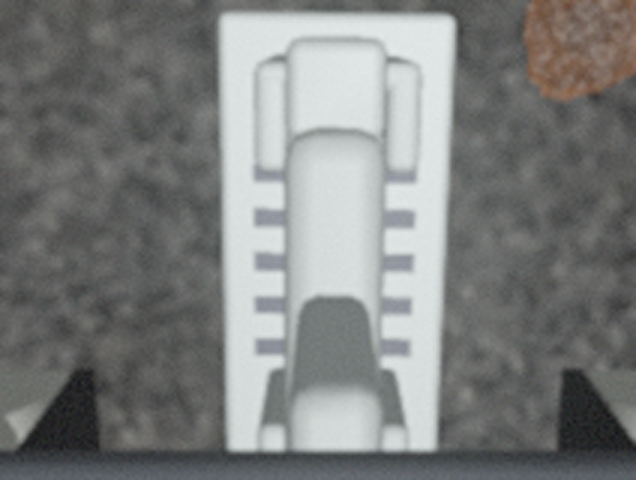

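```bash
python3 - <<'E'
from h import *
d=snapshot("wrist"); o=get_obs(); Rm=R.from_euler('xyz',o["orientation"],degrees=True)
for u,v,z in((334,298,.131),(334,385,.164),(334,298,.114),(336,40,.104),(336,130,.114)):
  print(Rm.inv().apply(ray(d,150+u/3,100+v/3,z)-o["tool_pos"])*1000)
E
```

```text
[23.59321684  1.13644337 12.6078711 ]
[ 20.76687804   0.83853804 -20.39348617]
[18.39761981  1.31083361 29.60442169]
[67.28472854  1.63530773 39.63422856]
[51.1730226   1.58108037 29.62431995]
```

The frame is the right one, squarely aligned and centred within about 1 mm (grip edge at 334,385; lug end at 336,40). Closing.

Call:
play_rows(
  plan=[
    [0, 0.12, 0, 0, 0, 0],
    [0, 0, 0, 0, 0, 0],
    [0, 0, 0, 0, 0, 0],
    [0, 0, 0, 0, 0, 0],
    [0, 0, 0, 0, 0, 0],
    [0, 0, 0, 0, 0, 0],
    [0, 0, 0, 0, 0, 0],
    [0, 0, 0, 0, 0, 0],
    [0, 0, 0, 0, 0, 0],
    [0, 0, 0, 0, 0, 0],
  ],
  grip=0.8,
)

```text
clock: 4.48
tool_pos: [0.45, 0.3459, 0.1425]
orientation: [180.0, -0.0, -20.8]
force: [0.6, -0.5, 0.6]
opening: 0.0264
gripper_force: 0.0
```

Call:
play_rows(
  plan=[
    [0, 0, 0, 0, 0, 0],
    [0, 0, 0, 0, 0, 0],
    [0, 0, 0, 0, 0, 0],
    [0, 0, 0, 0, 0, 0],
    [0, 0, 0, 0, 0, 0],
  ],
)

```text
clock: 4.9
tool_pos: [0.45, 0.3459, 0.1426]
orientation: [-180.0, -0.0, -20.8]
force: [-0.1, 0.3, 0.6]
opening: 0.0138
gripper_force: 30.0
```

Call:
play_rows(
  plan=[
    [0, 0, -0.5, 0, 0, 0],
    [0, 0, -1.0, 0, 0, 0],
    [0, 0, -1.5, 0, 0, 0],
    [0, 0, -2.0, 0, 0, 0],
    [0, 0, -2.5, 0, 0, 0],
    [0, 0, -2.5, 0, 0, 0],
    [0, 0, -2.5, 0, 0, 0],
    [0, 0, -2.5, 0, 0, 0],
    [0, 0, -2.5, 0, 0, 0],
    [0, 0, -2.0, 0, 0, 0],
    [0, 0, -1.0, 0, 0, -3.6],
    [0.2, 2.0, 0, 0, 0, -3.6],
    [0.2, 3.0, 0, 0, 0, -3.6],
    [0.2, 3.5, 0, 0, 0, 0],
    [0.2, 3.5, 0, 0, 0, 0],
    [0.2, 2.5, 0, 0, 0, 0],
    [0, 1.0, 0, 0, 0, 0],
    [0, 0, 0, 0, 0, 0],
    [0, 0, 0, 0, 0, 0],
  ],
)

```text
clock: 6.48
tool_pos: [0.4287, 0.1919, 0.3486]
orientation: [-179.9, -0.1, -10.0]
force: [0.1, -0.0, -2.0]
opening: 0.0139
gripper_force: 30.0
```

```bash
python3 - <<'E'
from h import *
d=save("wrist","w3.png",s=1.5)
for t in ["press","plate_1","pack_frame","end_plate","head_face","crank_grip"]:
  for r in spot_point("wrist",t)[:4]: print(t,np.round(r["position"],4),round(r["score"],2),proj(d,r["position"]).astype(int))
go([0.5,0.015,0.345],-10)
E
```

```text
plate_1 [ 0.4906 -0.0033  0.025 ] 0.91 [382  91]
plate_1 [0.5044 0.0833 0.0256] 0.89 [323  92]
pack_frame [0.5047 0.0619 0.0254] 0.91 [337  89]
end_plate [ 0.5073  0.0904 -0.0021] 0.87 [314  92]
head_face [0.5054 0.0816 0.0259] 0.21 [324  91]
at [0.4287 0.1927 0.3473] [ 1.7996e+02  2.0000e-02 -9.9500e+00] t 6.8333 shift cm [10.1  16.27  0.23] turn [0.04 0.02 0.05]
```

View pics/w3.png

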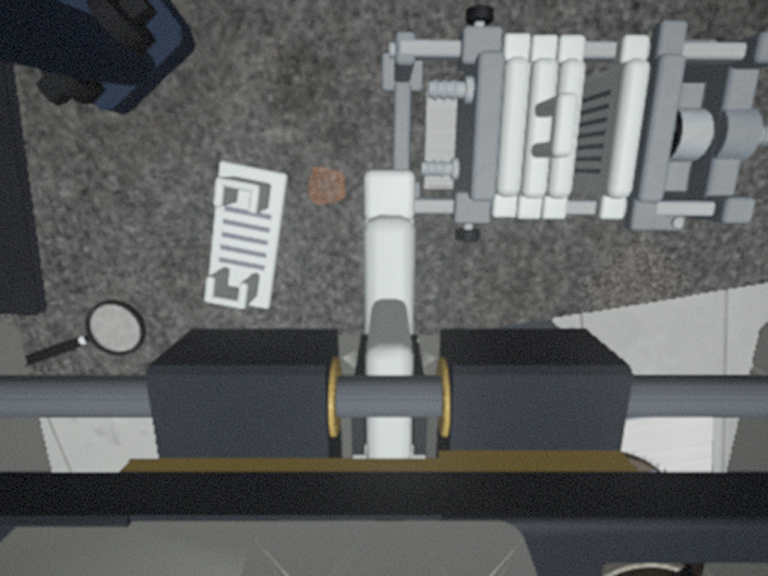

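The wrist view shows the press at right (1.5x pixels): plate_1, pack_frame and plate_2 have their far lugs at about (517,45), (544,45) and (571,45), with plate_3 at (634,45). The gap is between plate_2 and plate_3, around (595,130). I'll measure the lug edges.

```bash
python3 - <<'E'
from h import *
d=snapshot("wrist"); g=d["frame"].mean(2)
for r0,r1 in((25,34),(135,142)):
  p=g[r0:r1].mean(0)
  print(r0,[ (c,int(p[c])) for c in range(318,442,1)])
# red pixels of contrast: far/near lug ends
for c0,c1 in((416,428),(402,414)):
  p=g[:,c0:c1].mean(1); print(c0,[(r,int(p[r])) for r in list(range(18,50,2))+list(range(128,150))])
E
```

```text
25 [(318, 151), (319, 149), (320, 150), (321, 149), (322, 149), (323, 149), (324, 148), (325, 149), (326, 148), (327, 147), (328, 148), (329, 148), (330, 147), (331, 147), (332, 146), (333, 143), (334, 133), (335, 117), (336, 127), (337, 170), (338, 200), (339, 216), (340, 222), (341, 222), (342, 221), (343, 220), (344, 220), (345, 220), (346, 219), (347, 219), (348, 218), (349, 218), (350, 218), (351, 217), (352, 214), (353, 195), (354, 163), (355, 159), (356, 190), (357, 210), (358, 219), (359, 220), (360, 220), (361, 219), (362, 218), (363, 218), (364, 218), (365, 218), (366, 217), (367, 217), (368, 216), (369, 216), (370, 215), (371, 202), (372, 168), (373, 152), (374, 180), (375, 204), (376, 216), (377, 219), (378, 219), (379, 218), (380, 217), (381, 217), (382, 216), (383, 215), (384, 216), (385, 215), (386, 214), (387, 214), (388, 213), (389, 206), (390, 186), (391, 162), (392, 150), (393, 150), (394, 152), (395, 151), (396, 151), (397, 149), (398, 148), (399, 149), (400, 149), (401, 149), (402, 151), (403, 152), (404, 151), (405, 151), (406, 151), (407, 151), (408, 151), (409
[... 2047 characters left out ...]
91), (128, 133), (129, 125), (130, 113), (131, 103), (132, 104), (133, 110), (134, 120), (135, 127), (136, 128), (137, 127), (138, 125), (139, 124), (140, 123), (141, 123), (142, 121), (143, 117), (144, 115), (145, 111), (146, 109), (147, 110), (148, 111), (149, 112)]
402 [(18, 75), (20, 79), (22, 80), (24, 82), (26, 93), (28, 159), (30, 160), (32, 158), (34, 158), (36, 148), (38, 108), (40, 84), (42, 93), (44, 92), (46, 94), (48, 97), (128, 158), (129, 155), (130, 159), (131, 172), (132, 197), (133, 215), (134, 217), (135, 216), (136, 216), (137, 216), (138, 216), (139, 217), (140, 217), (141, 217), (142, 218), (143, 217), (144, 209), (145, 177), (146, 121), (147, 91), (148, 92), (149, 92)]
```

```bash
python3 - <<'E'
from h import *
d=snapshot("wrist"); z=.119
F=[353.6,371.8,390.5,433.8]; N=[344,361,377.8,417.8]
f=[ray(d,u+.5,29.8,z)[:2] for u in F]; n=[ray(d,u+.5,138.8,z)[:2] for u in N]
for a,b in zip(f,n): print(np.round(a,4),np.round(b,4),np.linalg.norm(a-b),np.degrees(np.arctan2(a[1]-b[1],a[0]-b[0])))
m=[(a+b)/2 for a,b in zip(f,n)]
yaw=np.radians(np.mean([np.degrees(np.arctan2(a[1]-b[1],a[0]-b[0])) for a,b in zip(f,n)]))
ey=np.array([-np.sin(yaw),np.cos(yaw)]); ex=np.array([np.cos(yaw),np.sin(yaw)])
s=[x@ey for x in m]; print("yaw",np.degrees(yaw),"s",np.round(s,4),np.diff(s))
e1,e2=ray(d,423.5,23.3,z)[:2],ray(d,408.5,145.8,z)[:2]; print("lug ends",e1@ex,e2@ex,(e1@ex+e2@ex)/2)
# left edges of plate tops too
for u,v in((416.2,29.8),(401.3,138.8),(337.2,29.8),(329.3,138.8)): print(ray(d,u+.5,v,z)[:2]@ey)
sg=(s[2]+s[3]+.020)/2; print("gap",s[2]-s[3]-.02,"gap centre",sg*ey+(e1@ex+e2@ex)/2*ex)
for t in range(3):
  for r in spot_point("wrist","plate_1")[:4]: print(np.array(r["position"])[:2]@ey,np.array(r["position"])[:2]@ex,r["score"])
  d=snapshot("wrist")
E
```

```text
[0.5625 0.0622] [0.4448 0.0843] 0.1196951668466317 -10.64921287210378
[0.559  0.0423] [0.4413 0.064 ] 0.1196997734739972 -10.420418120735327
[0.5554 0.0219] [0.4377 0.0438] 0.11971304404201548 -10.573731113127504
[ 0.5472 -0.0255] [ 0.4294 -0.0041] 0.11973092524657913 -10.288441207148596
yaw -10.482950828278803 s [0.1637 0.1432 0.1226 0.0743] [-0.02043986 -0.02059911 -0.04837968]
lug ends 0.5490229307666026 0.4143618176981427 0.48169237423237266
0.09400728278881937
0.09413689150177304
0.18170337921160448
0.18172888734903844
gap 0.028379681871846685 gap centre [0.49338385 0.01899745]
0.17585577902748817 0.48103316411931024 0.92
0.08616224736258639 0.4810525928933639 0.84
0.1727711322588194 0.4814005254027103 0.87
0.08563379561175652 0.4836928085563439 0.78
0.09033160092432442 0.48434902898059845 0.79
0.17374013108567798 0.479492374131572 0.59
```

```bash
python3 - <<'E'
from h import *
d=snapshot("wrist"); o=get_obs(); Rm=R.from_euler('xyz',o["orientation"],degrees=True)
g=d["frame"].mean(2); p=g[120:138].mean(0); e=np.gradient(p); print([(c,int(p[c])) for c in list(range(238,250))+list(range(268,282))])
p=g[105:125,255:265].mean(1); print(p.astype(int))
for x in((68,-10,38.6),(68,10,38.6)): print(proj(d,o["tool_pos"]+Rm.apply(np.array(x)/1000)))
go([0.49338,0.0190,0.345],-10.48)
E
```

```text
[(238, 99), (239, 99), (240, 101), (241, 103), (242, 120), (243, 160), (244, 187), (245, 200), (246, 211), (247, 219), (248, 222), (249, 222), (268, 226), (269, 226), (270, 226), (271, 225), (272, 221), (273, 213), (274, 203), (275, 183), (276, 161), (277, 155), (278, 152), (279, 140), (280, 123), (281, 121)]
[110 108 112 117 119 116 111 112 140 178 199 209 216 223 225 226 225 225
 226 225]
[242.50525311 112.47027535]
[277.27189206 112.49820914]
at [0.4286 0.1921 0.3476] [180.    -0.    -9.99] t 7.2833 shift cm [ 9.38 15.92  0.26] turn [ 0.   -0.    0.49]
```

Call:
play_rows(
  plan=[
    [1.2, 1.5, 0, 0, 0, 0.49],
    [1.5, 2.5, 0, 0, 0, 0],
    [1.5, 3.0, 0, 0, 0, 0],
    [1.5, 3.0, 0, 0, 0, 0],
    [1.5, 2.5, 0, 0, 0, 0],
    [1.2, 2.0, 0, 0, 0, 0],
    [0.9, 1.38, 0, 0, 0, 0],
    [0, 0, 1.5, 0, 0, 0],
    [0, 0, 2.0, 0, 0, 0],
    [0, 0, 2.0, 0, 0, 0],
    [0, 0, 1.5, 0, 0, 0],
    [0, 0, 0.5, 0, 0, 0],
    [0, 0, 0, 0, 0, 0],
    [0, 0, 0, 0, 0, 0],
  ],
)

```text
clock: 8.45
tool_pos: [0.4917, 0.0191, 0.2733]
orientation: [180.0, -0.0, -10.5]
force: [0.4, -0.0, -0.7]
opening: 0.0141
gripper_force: 30.0
```

```bash
python3 - <<'E'
from h import *
d=save("wrist","w4.png",crop=(130,0,400,200),s=2.9)
go([0.49338,0.0190,0.1576],-10.48)
E
```

```text
at [0.492  0.0193 0.2737] [-1.7998e+02 -9.0000e-02 -1.0460e+01] t 8.5 shift cm [ 0.13  0.   11.61] turn [-0.02 -0.09  0.02]
```

View pics/w4.png

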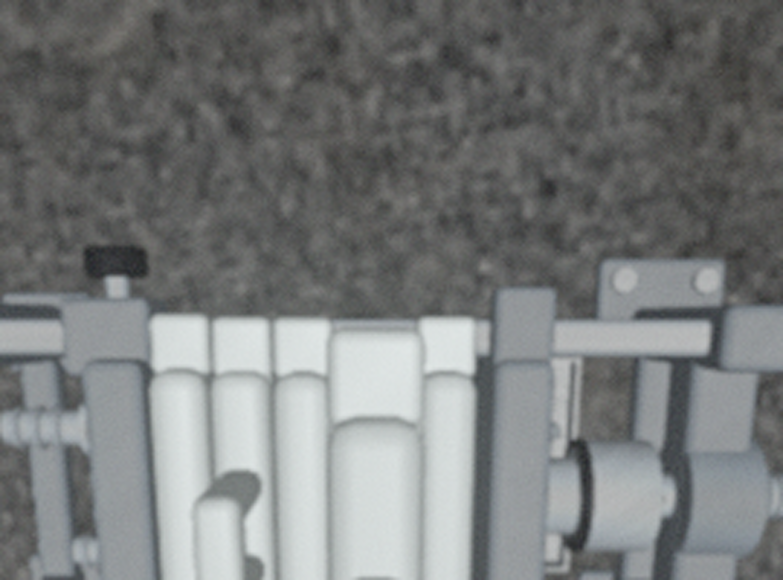

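Held frame's lug (332–421, 375) sits over the gap between the plate_2 lug (right edge 329,345) and the plate_3 lug (left edge 421,345). Checking the gap's centre in tool axes.

```bash
python3 - <<'E'
from h import *
d=snapshot("wrist"); o=get_obs(); Rm=R.from_euler('xyz',o["orientation"],degrees=True)
p=d["frame"].mean(2)[114:124].mean(0); print([(c,int(p[c])) for c in list(range(238,250))+list(range(270,298))])
p=d["frame"].mean(2)[118:142].mean(0); 
p=d["frame"].mean(2)[130:142].mean(0); print([(c,int(p[c])) for c in list(range(238,250))+list(range(268,298))])
for u in(329.5,421,474,273): print(Rm.inv().apply(ray(d,130+u/2.9,345/2.9,.119)-o["tool_pos"])*1000)
for u in(331,421): print(Rm.inv().apply(ray(d,130+u/2.9,380/2.9,o["tool_pos"][2]-.0386)-o["tool_pos"])*1000)
E
```

```text
[(238, 224), (239, 224), (240, 225), (241, 223), (242, 205), (243, 182), (244, 181), (245, 191), (246, 200), (247, 207), (248, 209), (249, 210), (270, 214), (271, 213), (272, 209), (273, 200), (274, 192), (275, 186), (276, 199), (277, 217), (278, 222), (279, 223), (280, 223), (281, 223), (282, 223), (283, 223), (284, 224), (285, 223), (286, 224), (287, 224), (288, 223), (289, 223), (290, 223), (291, 221), (292, 212), (293, 191), (294, 171), (295, 165), (296, 166), (297, 165)]
[(238, 207), (239, 203), (240, 198), (241, 190), (242, 170), (243, 167), (244, 185), (245, 199), (246, 210), (247, 218), (248, 221), (249, 221), (268, 222), (269, 222), (270, 222), (271, 221), (272, 216), (273, 209), (274, 198), (275, 178), (276, 172), (277, 182), (278, 190), (279, 196), (280, 202), (281, 206), (282, 207), (283, 208), (284, 209), (285, 209), (286, 209), (287, 209), (288, 207), (289, 203), (290, 198), (291, 193), (292, 181), (293, 153), (294, 113), (295, 87), (296, 84), (297, 85)]
[ 60.46937117 -14.92432895 154.94851705]
[ 60.49284203  15.2356744  154.92607567]
[ 60.50643815  32.70666476 154.91307591]
[ 60.45487931 -33.54634161 154.96237326]
[57.46813601 -9.06589627 38.70919683]
[57.48194048  9.07355522 38.69569912]
```

Call:
play_rows(
  plan=[
    [0.1, 0, 0.5, 0, 0, 0],
    [0, 0, 0.8, 0, 0, 0],
    [0, 0, 0.8, 0, 0, 0],
    [0, 0, 0.8, 0, 0, 0],
    [0, 0, 0.8, 0, 0, 0],
  ],
)

```text
clock: 8.97
tool_pos: [0.492, 0.0189, 0.2344]
orientation: [180.0, 0.0, -10.5]
force: [0.1, 1.5, -2.0]
opening: 0.0138
gripper_force: 30.0
```

Call:
play_rows(
  plan=[
    [0, 0, 1, 0, 0, 0],
    [0, 0, 1, 0, 0, 0],
    [0, 0, 1, 0, 0, 0],
    [0, 0, 1, 0, 0, 0],
    [0, 0, 1, 0, 0, 0],
    [0, 0, 1, 0, 0, 0],
    [0, 0, 0.8, 0, 0, 0],
    [0, 0, 0.4, 0, 0, 0],
    [0, 0, 0.3, 0, 0, 0],
    [0, 0, 0, 0, 0, 0],
  ],
)

```text
clock: 9.8
tool_pos: [0.4922, 0.0189, 0.16]
orientation: [180.0, 0.0, -10.5]
force: [0.6, -0.7, -0.2]
opening: 0.014
gripper_force: 30.0
```

Call:
play_rows(
  plan=[
    [0, 0, 0.1, 0, 0, 0],
    [0, 0, 0.1, 0, 0, 0],
    [0, 0, 0.05, 0, 0, 0],
    [0, 0, 0, 0, 0, 0],
    [0, 0, 0, 0, 0, 0],
  ],
)

```text
clock: 10.22
tool_pos: [0.4924, 0.019, 0.1583]
orientation: [-180.0, -0.0, -10.5]
force: [-1.1, -1.0, -1.1]
opening: 0.014
gripper_force: 30.0
```

Call:
play_rows(
  plan=[
    [0, 0, 0.05, 0, 0, 0],
    [0, 0, 0, 0, 0, 0],
    [0, 0, 0, 0, 0, 0],
    [0, 0, 0, 0, 0, 0],
  ],
  grip=2.3,
)

```text
clock: 10.55
tool_pos: [0.4924, 0.019, 0.1577]
orientation: [-180.0, -0.0, -10.5]
force: [-0.3, 0.4, 0.4]
opening: 0.0224
gripper_force: 0.0
```

Call:
play_rows(
  plan=[
    [0, 0, -0.5, 0, 0, 0],
    [0, 0, -1, 0, 0, 0],
    [0, 0, -1, 0, 0, 0],
    [0, 0, -1, 0, 0, 0],
    [0, 0, -1.5, 0, 0, 0],
    [0, 0, -2, 0, 0, 0],
    [0, 0, -3, 0, 0, 0],
    [0, 0, -4, 0, 0, 0],
    [0, 0, 0, 0, 0, 0],
    [0, 0, 0, 0, 0, 0],
  ],
)

```text
clock: 11.38
tool_pos: [0.4935, 0.0193, 0.3012]
orientation: [-179.8, -0.3, -10.5]
force: [0.7, 0.0, -1.9]
opening: 0.0228
gripper_force: 0.0
```

```bash
python3 - <<'E'
from h import *
d=save("wrist","w5.png",crop=(0,0,512,240),s=1.56)
for t in ["press","plate_1","pack_frame","end_plate","head_face","crank_grip"]:
  for r in spot_point("wrist",t)[:4]: print(t,np.round(r["position"],4),round(r["score"],2),proj(d,r["position"]).astype(int))
d=snapshot("top")
for r in spot_point("top","crank_grip")[:4]: print(np.round(r["position"],4),round(r["score"],2))
d=snapshot("scene")
for r in spot_point("scene","crank_grip")[:4]: print(np.round(r["position"],4),round(r["score"],2))
go([0.4659,-0.2480,0.25],-10.48)
E
```

```text
press [ 0.4882 -0.021   0.0023] 0.89 [287 157]
plate_1 [0.506  0.0863 0.0242] 0.87 [211 161]
plate_1 [0.4967 0.0377 0.0257] 0.81 [246 161]
plate_1 [ 0.4921 -0.0046  0.0258] 0.63 [276 159]
pack_frame [0.5035 0.0609 0.0239] 0.58 [229 159]
head_face [ 0.4897 -0.0185  0.0771] 0.66 [290 166]
crank_grip [ 0.4611 -0.2431  0.1149] 0.86 [500 161]
[ 0.465  -0.247   0.1195] 0.69
[ 0.4658 -0.2475  0.1184] 0.64
at [0.4923 0.0189 0.2972] [ 1.7998e+02  3.0000e-02 -1.0480e+01] t 11.9333 shift cm [ 2.27 26.72  4.73] turn [ 0.02  0.03 -0.  ]
```

View pics/w5.png

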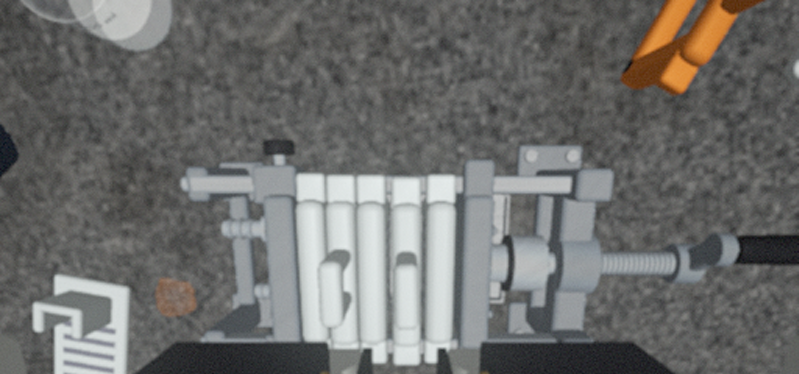

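Spare frame now hangs between plate_2 and plate_3 (its grip at 405,290). The head is at (478,190) with a gap to plate_3, and the crank handle is at (770,250). Measuring the slack.

```bash
python3 - <<'E'
from h import *
d=snapshot("wrist"); o=get_obs(); Rm=R.from_euler('xyz',o["orientation"],degrees=True)
g=d["frame"].mean(2)
for r0,r1 in((116,124),(150,158)):
  p=g[r0:r1].mean(0); print(r0,' '.join(f"{c}:{int(p[c])}" for c in range(172,322)))
# handle ends/edges
p=g[150:170,470:512].mean(1); print(p.astype(int))
ey=np.array([np.sin(np.radians(10.48)),np.cos(np.radians(10.48))]); ex=np.array([ey[1],-ey[0]])
for q in((.465,-.247),(.4658,-.2475),(.4659,-.248),(.464,-.248)): print(np.array(q)@ex-.4817,np.array(q)@ey)
E
```

```text
116 172:150 173:150 174:149 175:151 176:149 177:150 178:149 179:148 180:149 181:149 182:148 183:147 184:148 185:146 186:144 187:163 188:192 189:213 190:220 191:220 192:221 193:222 194:222 195:223 196:224 197:224 198:224 199:225 200:224 201:225 202:225 203:222 204:214 205:193 206:162 207:173 208:203 209:218 210:222 211:222 212:223 213:223 214:224 215:225 216:225 217:226 218:226 219:226 220:227 221:227 222:227 223:223 224:210 225:182 226:161 227:184 228:210 229:222 230:223 231:224 232:225 233:225 234:226 235:226 236:226 237:227 238:228 239:228 240:228 241:228 242:227 243:221 244:203 245:175 246:162 247:170 248:171 249:170 250:187 251:211 252:222 253:226 254:226 255:226 256:226 257:227 258:228 259:228 260:228 261:229 262:229 263:228 264:229 265:228 266:221 267:205 268:180 269:169 270:170 271:157 272:166 273:194 274:216 275:226 276:227 277:227 278:228 279:228 280:228 281:228 282:228 283:227 284:227 285:228 286:227 287:227 288:226 289:218 290:195 291:168 292:156 293:155 294:152 295:130 296:106 297:119 298:139 299:149 300:151 301:151 302:150 303:150 304:150 305:149 306:150 307:150 308:150 
[... 830 characters left out ...]
2:224 263:221 264:216 265:209 266:200 267:184 268:164 269:134 270:108 271:113 272:141 273:170 274:188 275:196 276:203 277:209 278:215 279:218 280:219 281:220 282:220 283:221 284:222 285:219 286:215 287:210 288:203 289:190 290:154 291:108 292:85 293:86 294:86 295:91 296:107 297:132 298:147 299:154 300:159 301:160 302:159 303:160 304:160 305:159 306:158 307:159 308:159 309:158 310:158 311:157 312:155 313:148 314:140 315:151 316:165 317:167 318:167 319:165 320:149 321:119
[32 36 40 43 46 48 50 50 51 51 50 49 45 44 41 37 34 48 76 93]
0.02047048037448085 -0.15829974302083732
0.021348081289210397 -0.15864588841581737
0.02153735928203926 -0.15911935841637775
0.01966905420830911 -0.15946495377438158
```

```bash
python3 - <<'E'
from h import *
print(get_obs()["joint_pos"]); go([0.4631,-0.2573,0.26],79.5)
E
```

```text
[ 2.51157742e+01  1.26234453e+00 -1.68207635e+01 -2.16871632e-03
 -7.19470555e+01  5.44062006e+01]
at [0.4923 0.0189 0.2973] [ 1.7998e+02  3.0000e-02 -1.0480e+01] t 11.9833 shift cm [ 2.16 27.69  3.74] turn [-1.000e-02  3.000e-02 -8.998e+01]
```

Call:
play_rows(
  plan=[
    [0, 0, 0, 0, 0, 7],
    [0, 0, 0, 0, 0, 7],
    [0, 0, 0, 0, 0, 7],
    [0, 0, 0, 0, 0, 7],
    [0, 0, 0, 0, 0, 7],
    [0, 0, 0, 0, 0, 7],
    [0, 0, 0, 0, 0, 7],
    [0, 0, 0, 0, 0, 7],
    [0, 0, 0, 0, 0, 7],
    [0, 0, 0, 0, 0, 7],
    [0, 0, 0, 0, 0, 7],
    [0, 0, 0, 0, 0, 7],
    [0, 0, 0, 0, 0, 6],
    [0, 0, 0, 0, 0, 0],
  ],
  grip=5.0,
)

```text
clock: 13.15
tool_pos: [0.4923, 0.0189, 0.2975]
orientation: [180.0, -0.0, -100.8]
force: [-0.5, -0.7, 0.0]
opening: 0.0495
gripper_force: 0.0
```

Call:
play_rows(
  plan=[
    [2.0, -0.2, 0, 0, 0, 0],
    [3.0, -0.2, 0, 0, 0, 0],
    [3.0, -0.2, 0, 0, 0, 0],
    [3.0, -0.2, 0, 0, 0, 0],
    [3.0, -0.2, 0, 0, 0, 0],
    [3.0, -0.2, 0, 0, 0, 0],
    [3.0, -0.2, 0.5, 0, 0, 0],
    [3.0, -0.2, 1.0, 0, 0, 0],
    [3.0, -0.2, 1.0, 0, 0, 0],
    [1.7, -0.36, 1.2, 0, 0, 0],
    [0, 0, 0, 0, 0, 0],
    [0, 0, 0, 0, 0, 0],
  ],
)

```text
clock: 14.15
tool_pos: [0.4625, -0.2582, 0.2596]
orientation: [179.9, -0.0, -100.4]
force: [0.6, -0.1, 0.3]
opening: 0.0501
gripper_force: 0.0
```

```bash
python3 - <<'E'
from h import *
go([0.4631,-0.2573,0.115],-100.5)
d=save("wrist","w6.png",s=1.5)
for r in spot_point("wrist","crank_grip")[:3]: print(np.round(r["position"],4),round(r["score"],2),proj(d,r["position"]))
E
```

```text
at [ 0.4625 -0.2582  0.2596] [ 179.88   -0.   -100.43] t 14.15 shift cm [-0.1  -0.07 14.46] turn [ 0.12 -0.    0.07]
[ 0.4648 -0.2453  0.1141] 0.74 [257.34601858 196.56765522]
```

View pics/w6.png

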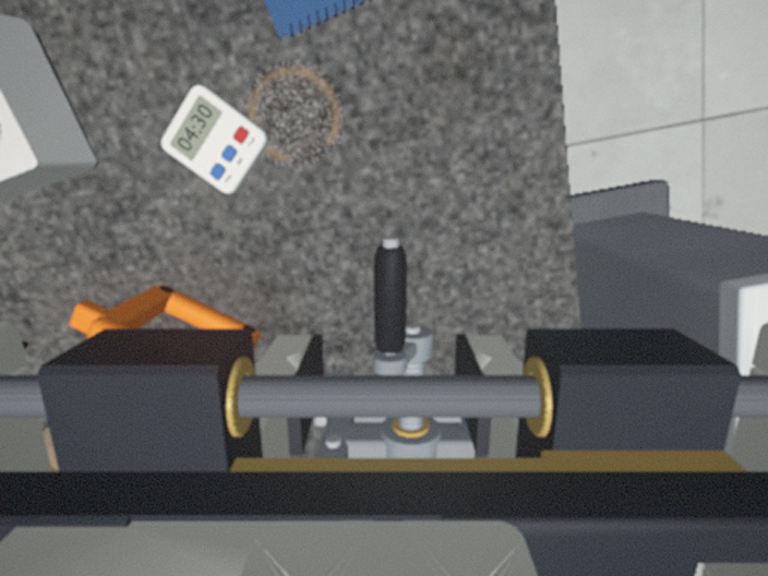

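The black handle spans (376–407, 243–352) at 1.5x, with the crank hub to its right near (418,345) and the orange frame safely off to the left.

```bash
python3 - <<'E'
from h import *
d=snapshot("wrist"); o=get_obs(); Rm=R.from_euler('xyz',o["orientation"],degrees=True)
for z in(.112,.115,.118):
  for u,v in((376,297),(407,297),(391,245),(391,351)): 
    q=ray(d,u/1.5,v/1.5,z); print(z,np.round(Rm.inv().apply(q-o["tool_pos"])*1000,1), q)
E
```

```text
0.112 [-15.3  -6.7 149.1] [ 0.47300596 -0.24315929  0.112     ]
0.112 [-15.3  14.1 149.1] [ 0.45257276 -0.239436    0.112     ]
0.112 [ 20.    3.3 149.1] [ 0.45685265 -0.27602971  0.112     ]
0.112 [-54.3   3.4 149.1] [ 0.47006524 -0.20292183  0.112     ]
0.115 [-14.4  -6.6 146.1] [ 0.47275874 -0.24402836  0.115     ]
0.115 [-14.4  13.9 146.1] [ 0.45253808 -0.2403438   0.115     ]
0.115 [ 20.5   3.2 146.1] [ 0.45677345 -0.27655687  0.115     ]
0.115 [-53.    3.4 146.1] [ 0.46984861 -0.20420945  0.115     ]
0.118 [-13.5  -6.5 143.1] [ 0.47251152 -0.24489743  0.118     ]
0.118 [-13.5  13.8 143.1] [ 0.4525034 -0.2412516  0.118    ]
0.118 [ 21.    3.2 143.1] [ 0.45669426 -0.27708403  0.118     ]
0.118 [-51.7   3.4 143.1] [ 0.46963198 -0.20549706  0.118     ]
```

Call:
play_rows(
  plan=[
    [-0.5, 0.36, 1.0, 0, 0, 0],
    [0, 0, 2.0, 0, 0, 0],
    [0, 0, 2.5, 0, 0, 0],
    [0, 0, 2.5, 0, 0, 0],
    [0, 0, 2.5, 0, 0, 0],
    [0, 0, 2.0, 0, 0, 0],
    [0, 0, 1.3, 0, 0, 0],
    [0, 0, 0.5, 0, 0, 0],
    [0, 0, 0, 0, 0, 0],
  ],
)

```text
clock: 15.05
tool_pos: [0.4605, -0.251, 0.1171]
orientation: [179.9, -0.0, -100.4]
force: [0.4, -0.1, 0.7]
opening: 0.0503
gripper_force: 0.0
```

Call:
play_rows(
  plan=[
    [0, 0, 0, 0, 0, 0],
    [0, 0, 0, 0, 0, 0],
    [0, 0, 0, 0, 0, 0],
    [0, 0, 0, 0, 0, 0],
    [0, 0, 0, 0, 0, 0],
    [0, 0, 0, 0, 0, 0],
    [0, 0, 0, 0, 0, 0],
  ],
  grip=1.6,
)

```text
clock: 15.63
tool_pos: [0.4617, -0.2521, 0.1183]
orientation: [-179.9, -0.0, -100.5]
force: [3.5, -0.6, 2.5]
opening: 0.0207
gripper_force: 30.0
```

```bash
python3 - <<'E'
from h import *
o=get_obs(); p=o["tool_pos"]; print(p,o["orientation"],o["force"],o["opening"],o["gripper_force"],p[0]*.9833-p[1]*.1819-.4817, p[0]*.1819+p[1]*.9833)
E
```

```text
[ 0.46173966 -0.25205723  0.11833876] [-1.79850433e+02 -1.07504763e-02 -1.00458879e+02] [ 3.54988617 -0.60132775  2.51482834] 0.02069661520734927 30.000305771827698 0.01817781461802226 -0.16385743192940974
```

```bash
cat > c.py <<'E'
import sys,numpy as np
a0,a1,n=map(float,sys.argv[1:]); a=np.radians(np.linspace(a0,a1,int(n)+1))
x=-1.6*a/2/np.pi; y=-4.2*np.sin(a); z=-4.2*np.cos(a)
P=np.c_[x,y,z]; D=np.diff(np.round(P-P[0],2),axis=0)
print([[round(float(v),2) for v in r]+[0,0,0] for r in D])
E
python3 c.py 26 306 14
```

```text
[[-0.09, -1.18, 0.86, 0, 0, 0], [-0.09, -0.82, 1.21, 0, 0, 0], [-0.09, -0.35, 1.41, 0, 0, 0], [-0.09, 0.15, 1.45, 0, 0, 0], [-0.08, 0.64, 1.31, 0, 0, 0], [-0.09, 1.05, 1.02, 0, 0, 0], [-0.09, 1.34, 0.59, 0, 0, 0], [-0.09, 1.45, 0.1, 0, 0, 0], [-0.09, 1.4, -0.4, 0, 0, 0], [-0.09, 1.18, -0.86, 0, 0, 0], [-0.09, 0.82, -1.21, 0, 0, 0], [-0.09, 0.35, -1.41, 0, 0, 0], [-0.09, -0.15, -1.45, 0, 0, 0], [-0.08, -0.64, -1.31, 0, 0, 0]]
```

Call:
play_rows(
  plan=[
    [0, -0.1, 0, 0, 0, 0],
    [-0.09, -1.18, 0.86, 0, 0, 0],
    [-0.09, -0.82, 1.21, 0, 0, 0],
    [-0.09, -0.35, 1.41, 0, 0, 0],
    [0, 0, 0, 0, 0, 0],
  ],
)

```text
clock: 16.05
tool_pos: [0.4872, -0.2539, 0.0815]
orientation: [-179.9, -0.0, -100.4]
force: [7.7, -0.8, -5.4]
opening: 0.021
gripper_force: 30.0
```

```bash
cat > st.py <<'E'
from h import *
o=get_obs(); p=o["tool_pos"]; f=o["force"]
x=p[0]*.9833-p[1]*.1819-.4817; z=p[2]-.078
print("x,z off",round(x*1000,1),round(z*1000,1),"r",round(np.hypot(x,z)*1000,1),"ang",round(np.degrees(np.arctan2(x,z))%360,1),"s",round(1000*(p[0]*.1819+p[1]*.9833),1),"Fx,Fy,Fz press",np.round([f[0]*.9833-f[1]*.1819,f[0]*.1819+f[1]*.9833,f[2]],1),"open",o["opening"],"t",o["clock"],o["orientation"])
E
python3 st.py
```

```text
x,z off 43.6 3.5 r 43.7 ang 85.4 s -161.0 Fx,Fy,Fz press [ 7.7  0.6 -5.4] open 0.020984293547010358 t 16.05 [-1.79872734e+02 -1.44798555e-02 -1.00443474e+02]
```

Call:
play_rows(
  plan=[
    [0, 0, 0, 0, 0, 0],
    [0, 0, 0, 0, 0, 0],
  ],
)

```text
clock: 16.22
tool_pos: [0.4871, -0.2539, 0.0827]
orientation: [-179.8, -0.0, -100.4]
force: [7.2, -2.1, -4.2]
opening: 0.0205
gripper_force: 30.0
```

```bash
python3 st.py; python3 -c "
from h import *
d=save('scene','s7.png',crop=(200,200,330,310),s=5)"
```

```text
x,z off 43.5 4.7 r 43.7 ang 83.9 s -161.1 Fx,Fy,Fz press [ 7.5 -0.8 -4.2] open 0.02049406287650768 t 16.2167 [-1.79829055e+02 -9.09473555e-03 -1.00448588e+02]
```

View pics/s7.png

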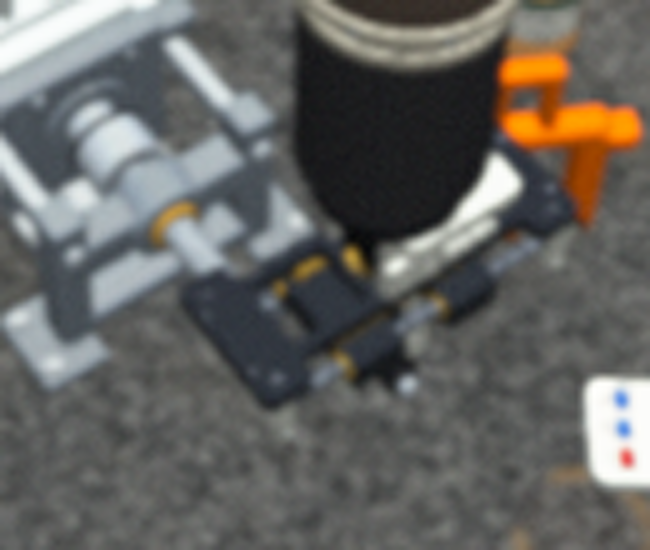

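```bash
sed -i 's/\.4817/.4832/' st.py; python3 c.py 84 304 11
```

```text
[[-0.09, 0.1, 1.46, 0, 0, 0], [-0.09, 0.6, 1.33, 0, 0, 0], [-0.09, 1.01, 1.05, 0, 0, 0], [-0.09, 1.31, 0.64, 0, 0, 0], [-0.08, 1.45, 0.15, 0, 0, 0], [-0.09, 1.42, -0.35, 0, 0, 0], [-0.09, 1.2, -0.82, 0, 0, 0], [-0.09, 0.86, -1.18, 0, 0, 0], [-0.09, 0.4, -1.4, 0, 0, 0], [-0.09, -0.1, -1.46, 0, 0, 0], [-0.09, -0.59, -1.33, 0, 0, 0]]
```

Handle tip seen between the fingers at (405,383), with the gripper clear of the orange frame at (585,200). Continuing with the axis corrected by 2 mm.

Call:
play_rows(
  plan=[
    [0, -0.2, 0, 0, 0, 0],
    [-0.09, 0.1, 1.46, 0, 0, 0],
    [-0.09, 0.6, 1.33, 0, 0, 0],
    [-0.09, 1.01, 1.05, 0, 0, 0],
    [-0.09, 1.31, 0.64, 0, 0, 0],
    [0, 0, 0, 0, 0, 0],
  ],
)

```text
clock: 16.77
tool_pos: [0.4556, -0.2444, 0.0381]
orientation: [179.9, -0.0, -100.5]
force: [-6.6, 5.3, 12.9]
opening: 0.0207
gripper_force: 30.0
```

```bash
python3 st.py
```

```text
x,z off 9.3 -39.9 r 41.0 ang 166.9 s -157.5 Fx,Fy,Fz press [-7.4  4.  12.9] open 0.020686790410868253 t 16.7667 [ 1.79860236e+02 -2.29904853e-06 -1.00484186e+02]
```

Call:
play_rows(
  plan=[
    [-0.08, 1.45, 0.05, 0, 0, 0],
    [-0.09, 1.42, -0.35, 0, 0, 0],
    [-0.09, 1.2, -0.82, 0, 0, 0],
    [-0.09, 0.86, -1.18, 0, 0, 0],
    [0, 0, 0, 0, 0, 0],
    [0, 0, 0, 0, 0, 0],
  ],
)

```text
clock: 17.27
tool_pos: [0.4103, -0.2325, 0.0615]
orientation: [-180.0, 0.0, -100.5]
force: [0.1, 1.2, 6.0]
opening: 0.0209
gripper_force: 30.0
```

```bash
python3 st.py
```

```text
x,z off -37.5 -16.5 r 41.0 ang 246.3 s -154.0 Fx,Fy,Fz press [-0.1  1.2  6. ] open 0.020851742942568766 t 17.2667 [-1.79955927e+02  7.26613256e-03 -1.00473482e+02]
```

```bash
python3 c.py 244 404 8
```

```text
[[-0.09, 0.4, -1.4, 0, 0, 0], [-0.09, -0.1, -1.46, 0, 0, 0], [-0.09, -0.59, -1.33, 0, 0, 0], [-0.09, -1.02, -1.05, 0, 0, 0], [-0.08, -1.31, -0.64, 0, 0, 0], [-0.09, -1.45, -0.15, 0, 0, 0], [-0.09, -1.41, 0.35, 0, 0, 0], [-0.09, -1.21, 0.82, 0, 0, 0]]
```

Call:
play_rows(
  plan=[
    [-0.09, 0.4, -1.4, 0, 0, 0],
    [-0.09, -0.1, -1.46, 0, 0, 0],
    [-0.09, -0.59, -1.33, 0, 0, 0],
    [-0.09, -1.02, -1.05, 0, 0, 0],
    [0, 0, 0, 0, 0, 0],
    [0, 0, 0, 0, 0, 0],
  ],
)

```text
clock: 17.77
tool_pos: [0.4239, -0.2315, 0.1131]
orientation: [180.0, -0.0, -100.5]
force: [-2.7, 3.6, 9.8]
opening: 0.0206
gripper_force: 30.0
```

```bash
python3 st.py
```

```text
x,z off -24.3 35.1 r 42.7 ang 325.3 s -150.5 Fx,Fy,Fz press [-3.3  3.1  9.8] open 0.02057405625800289 t 17.7667 [ 1.79956255e+02 -9.64547773e-03 -1.00480073e+02]
```

Call:
play_rows(
  plan=[
    [-0.08, -1.31, -0.64, 0, 0, 0],
    [-0.09, -1.45, -0.15, 0, 0, 0],
    [-0.09, -1.41, 0.35, 0, 0, 0],
    [-0.09, -1.21, 0.82, 0, 0, 0],
    [0, 0, 0, 0, 0, 0],
    [0, 0, 0, 0, 0, 0],
  ],
)

```text
clock: 18.27
tool_pos: [0.4786, -0.2379, 0.1086]
orientation: [-179.9, -0.0, -100.5]
force: [5.4, 0.4, 0.1]
opening: 0.0204
gripper_force: 30.0
```

```bash
python3 st.py
```

```text
x,z off 30.7 30.6 r 43.4 ang 45.1 s -146.9 Fx,Fy,Fz press [5.2 1.4 0.1] open 0.02041895132463665 t 18.2667 [-1.79929942e+02 -8.51538075e-03 -1.00456782e+02]
```

Call:
play_rows(
  plan=[
    [0, 0, 0, 0, 0, 0],
    [0, 0, 0, 0, 0, 0],
    [0, 0, 0, 0, 0, 0],
    [0, 0, 0, 0, 0, 0],
    [0, 0, -1, 0, 0, 0],
    [0, 0, -2, 0, 0, 0],
    [0, 0, -3, 0, 0, 0],
    [0, 0, -3, 0, 0, 0],
    [0, 0, -3, 0, 0, 0],
    [0, 0, -3, 0, 0, 0],
    [0, 0, -2.5, 0, 0, 0],
    [0, 0, -1.4, 0, 0, 0],
    [0, 0, 0, 0, 0, 0],
  ],
  grip=5.0,
)

```text
clock: 19.35
tool_pos: [0.4782, -0.2383, 0.3033]
orientation: [-179.6, -0.0, -100.5]
force: [0.4, -0.4, 0.4]
opening: 0.05
gripper_force: 0.0
```

Call:
play_rows(
  plan=[
    [-2.5, 1.2, 0, 0, 0, 0],
    [-3.0, 1, 0, 0, 0, 0],
    [-3.0, 1, 0, 0, 0, 0],
    [-3.0, 0, 0, 0, 0, 0],
    [-3.0, 0, 0, 0, 0, 0],
    [-3.0, 0, 0, 0, 0, 0],
    [-3.0, 0, 0, 0, 0, 0],
    [-3.0, 0, 0, 0, 0, 0],
    [-2.0, 0, 0, 0, 0, 0],
    [0, 0, 0, 0, 0, 0],
  ],
)

```text
clock: 20.18
tool_pos: [0.4922, 0.0216, 0.2983]
orientation: [180.0, 0.0, -100.3]
force: [1.1, 1.0, -0.1]
opening: 0.0496
gripper_force: 0.0
```

Call:
play_rows(
  plan=[
    [0, 0, 0, 0, 0, -7],
    [0, 0, 0, 0, 0, -7],
    [0, 0, 0, 0, 0, -7],
    [0, 0, 0, 0, 0, -7],
    [0, 0, 0, 0, 0, -7],
    [0, 0, 0, 0, 0, -7],
    [0, 0, 0, 0, 0, -7],
    [0, 0, 0, 0, 0, -7],
    [0, 0, 0, 0, 0, -7],
    [0, 0, 0, 0, 0, -7],
    [0, 0, 0, 0, 0, -7],
    [0, 0, 0, 0, 0, -7],
    [0, 0, 0, 0, 0, -6],
    [0, 0, 0, 0, 0, 0],
    [0, 0, 0, 0, 0, 0],
  ],
)

```text
clock: 21.43
tool_pos: [0.4917, 0.0184, 0.2985]
orientation: [180.0, 0.0, -10.7]
force: [-0.0, -0.4, -0.7]
opening: 0.0497
gripper_force: 0.0
```

```bash
python3 - <<'E'
from h import *
go([0.4923,0.0189,0.2973],-10.48)
d=save("wrist","w8.png",crop=(0,0,512,240),s=1.56)
g=d["frame"].mean(2)
for r0,r1 in((116,124),(150,158)):
  p=g[r0:r1].mean(0); print(r0,' '.join(f"{c}:{int(p[c])}" for c in range(178,330)))
E
```

```text
at [0.4917 0.0184 0.2985] [ 1.7999e+02  2.0000e-02 -1.0690e+01] t 21.4333 shift cm [ 0.05 -0.06  0.12] turn [ 0.01  0.02 -0.21]
116 178:143 179:143 180:143 181:142 182:141 183:140 184:141 185:136 186:140 187:174 188:203 189:211 190:214 191:214 192:215 193:215 194:216 195:216 196:217 197:217 198:217 199:217 200:218 201:218 202:216 203:209 204:191 205:163 206:169 207:198 208:211 209:214 210:215 211:215 212:216 213:217 214:218 215:218 216:219 217:219 218:219 219:220 220:220 221:220 222:215 223:199 224:168 225:167 226:194 227:211 228:217 229:217 230:217 231:218 232:218 233:220 234:219 235:220 236:220 237:221 238:220 239:221 240:222 241:217 242:204 243:176 244:164 245:187 246:209 247:217 248:218 249:218 250:219 251:220 252:220 253:220 254:221 255:221 256:221 257:221 258:222 259:222 260:219 261:209 262:187 263:166 264:180 265:203 266:216 267:220 268:220 269:220 270:220 271:221 272:220 273:221 274:220 275:221 276:221 277:221 278:221 279:220 280:214 281:196 282:156 283:122 284:132 285:141 286:145 287:143 288:144 289:141 290:142 291:142 292:142 293:142 294:142 295:143 296:143 297:142 298:142 
[... 762 characters left out ...]
8 242:184 243:158 244:146 245:163 246:185 247:194 248:202 249:210 250:213 251:213 252:215 253:215 254:215 255:216 256:217 257:217 258:213 259:208 260:199 261:188 262:167 263:144 264:150 265:173 266:186 267:194 268:200 269:206 270:210 271:212 272:214 273:214 274:215 275:215 276:214 277:210 278:204 279:199 280:189 281:165 282:128 283:123 284:138 285:146 286:153 287:156 288:153 289:154 290:153 291:153 292:153 293:154 294:153 295:153 296:153 297:152 298:150 299:144 300:135 301:144 302:156 303:157 304:157 305:154 306:137 307:113 308:90 309:71 310:56 311:55 312:75 313:116 314:143 315:150 316:148 317:148 318:148 319:149 320:149 321:149 322:149 323:148 324:147 325:147 326:145 327:146 328:146 329:146
```

```bash
python3 - <<'E'
from h import *
import copy
d=snapshot("wrist"); o=get_obs(); Rm=R.from_euler('xyz',o["orientation"],degrees=True)
Ct=Rm.inv().as_matrix()@rot(d); pt=Rm.inv().apply(np.array(d["position"])-o["tool_pos"])
def pose(p,yaw):
    T=R.from_euler('xyz',[180,0,yaw],degrees=True); e=dict(d); e["position"]=np.array(p)+T.apply(pt); e["attitude"]=T.as_matrix()@Ct; return e
ey=np.array([np.sin(np.radians(10.48)),np.cos(np.radians(10.48)),0])
B=pose([.4923,.0189,.2973],-10.48); A=pose(o["tool_pos"],o["orientation"][2])
a=cv2.imread("pics/w5.png").mean(2); b=cv2.imread("pics/w8.png").mean(2)
def s(c,u,v,z): return 1000*(ray(c,u+.5,v,z)@ey)
for nm,c,L in(("before",B,dict(end=186.6,hf=296.3,hb=314.2,sh=None)),("after",A,dict(end=186.0,hf=282.7,hb=300.3))):
  print(nm,{k:round(s(c,u,154,.127),2) for k,u in L.items() if u})
for nm,c,L in(("before",B,(187,206.3,226,246,291.3,295.9,314.5)),("after",A,(185.9,205.4,224.5,243.8,263.2,282.8,300.5))):
  print(nm,[round(s(c,u,120,.119),2) for u in L])
# plunger region profiles, rows 160-180 orig -> *1.56
for im in(a,b):
  for r in (160,168,176): print(r,' '.join(f"{c}:{int(im[int(r*1.56)-4:int(r*1.56)+5,int(c*1.56)].mean())}" for c in range(296,352)))
E
```

```text
before {'end': np.float64(182.92), 'hf': np.float64(69.09), 'hb': np.float64(50.51)}
after {'end': np.float64(183.34), 'hf': np.float64(82.61), 'hb': np.float64(64.27)}
before [np.float64(182.18), np.float64(162.25), np.float64(141.9), np.float64(121.24), np.float64(74.43), np.float64(69.68), np.float64(50.45)]
after [np.float64(182.99), np.float64(162.77), np.float64(142.97), np.float64(122.95), np.float64(102.83), np.float64(82.5), np.float64(64.13)]
160 296:89 297:112 298:129 299:147 300:157 301:160 302:162 303:161 304:160 305:161 306:160 307:160 308:160 309:159 310:159 311:159 312:158 313:153 314:148 315:145 316:149 317:154 318:153 319:153 320:153 321:153 322:153 323:154 324:146 325:106 326:78 327:53 328:57 329:106 330:141 331:171 332:174 333:174 334:174 335:173 336:173 337:173 338:171 339:171 340:171 341:171 342:171 343:171 344:171 345:171 346:171 347:171 348:170 349:172 350:168 351:155
168 296:93 297:120 298:136 299:151 300:159 301:161 302:161 303:161 304:160 305:160 306:159 307:159 308:159 309:157 310:158 311:159 312:158 313:151 314:147 315:157 316:171 317:183 318:181 319:181 
[... 1341 characters left out ...]
0 320:178 321:178 322:180 323:180 324:179 325:179 326:178 327:177 328:177 329:176 330:176 331:176 332:175 333:175 334:174 335:173 336:174 337:174 338:176 339:176 340:162 341:152 342:154 343:161 344:154 345:154 346:160 347:156 348:151 349:160 350:157 351:150
176 296:153 297:153 298:151 299:142 300:140 301:146 302:159 303:161 304:160 305:159 306:159 307:159 308:150 309:113 310:84 311:54 312:59 313:110 314:143 315:172 316:174 317:172 318:171 319:171 320:171 321:171 322:172 323:172 324:172 325:172 326:172 327:172 328:173 329:173 330:172 331:173 332:173 333:174 334:169 335:154 336:110 337:94 338:88 339:85 340:91 341:105 342:128 343:141 344:146 345:144 346:142 347:148 348:144 349:114 350:81 351:75
```

```bash
python3 - <<'E'
from h import *
from scipy.ndimage import map_coordinates
from scipy.optimize import minimize_scalar
a=cv2.imread("pics/w5.png").mean(2); b=cv2.imread("pics/w8.png").mean(2)
def shift(c0,c1,r0,r1,guess):
    # template rows/cols in original px of a ; find col shift in b (rows +-1 searched)
    K=1.56; best=None
    rr,cc=np.mgrid[r0*K:r1*K:1.0,c0*K:c1*K:0.5]
    T=map_coordinates(a,[rr,cc],order=3); T=(T-T.mean())/T.std()
    for dr in np.arange(-3,3.1,.5):
        for ds in np.arange(guess-2.5,guess+2.5,.05):
            S=map_coordinates(b,[rr+dr*K,cc+ds*K],order=1); S=(S-S.mean())/(S.std()+1e-6)
            q=(S*T).mean()
            if best is None or q>best[0]: best=(round(float(q),3),round(float(ds),2),dr)
    return best
for n,c0,c1,r0,r1,g in(("rail end L",110,126,112,126,-.5),("end clamp knob",165,195,88,104,-.5),("end shoe",156,184,103,112,-.5),("bracket L edge r120",362,378,112,128,-1.5),("bracket top",370,396,106,128,-1.5),("foot",328,375,90,110,-1.5),("plate1",184,192,112,124,-.5),
 ("head back r120",309,322,114,128,-14),("head shoe top",294,322,101,112,-14),("head back r150",308,318,135,156,-14),
 ("cup front",322,335,162,178,-16),("cup back",345,356,158,178,-16),("crank arm/hub",425,450,155,178,-16)):
    print(n,shift(c0,c1,r0,r1,g))
E
```

```text
rail end L (0.977, -3.0, np.float64(-2.0))
end clamp knob (0.992, -2.95, np.float64(-2.5))
end shoe (0.983, -3.0, np.float64(-2.5))
bracket L edge r120 (0.996, -0.85, np.float64(-3.0))
bracket top (0.995, -0.7, np.float64(-3.0))
foot (0.995, -0.95, np.float64(-3.0))
plate1 (0.966, -3.0, np.float64(-2.5))
head back r120 (0.977, -14.25, np.float64(-2.5))
head shoe top (0.968, -14.65, np.float64(-3.0))
head back r150 (0.954, -14.2, np.float64(-2.5))
cup front (0.995, -15.8, np.float64(-1.0))
cup back (0.976, -15.55, np.float64(-2.0))
crank arm/hub (0.767, -14.85, np.float64(-3.0))
```

```bash
python3 - <<'E'
from h import *
from scipy.ndimage import map_coordinates
a=cv2.imread("pics/w5.png").mean(2); b=cv2.imread("pics/w8.png").mean(2); K=1.56
def shift(c0,c1,r0,r1,guess):
    best=(-1,)
    rr,cc=np.mgrid[r0*K:r1*K:1.0,c0*K:c1*K:0.5]
    T=map_coordinates(a,[rr,cc],order=3); T=(T-T.mean())/T.std()
    for dr in np.arange(-7,2,.5):
        for ds in np.arange(guess-4,guess+4,.05):
            S=map_coordinates(b,[rr+dr*K,cc+ds*K],order=1); q=((S-S.mean())/(S.std()+1e-6)*T).mean()
            if q>best[0]: best=(q,ds,dr)
    return best
fx=[];mv={}
for n,c0,c1,r0,r1,g in(("railend",110,126,112,126,-2),("endshoe",156,184,103,124,-2),("knob",165,195,88,104,-2),("brL",362,378,112,128,-1),("brTop",370,396,106,128,-1),("headback120",309,322,114,128,-14),("headshoe",294,322,101,124,-14),("headback150",308,318,135,156,-14),("cupF",322,335,162,178,-16),("cupB",345,356,158,178,-16)):
    q=shift(c0,c1,r0,r1,g); c=(c0+c1)/2; print(n,c,np.round(q,3))
    (fx if n in("railend","endshoe","brL","brTop") else mv.setdefault(n,[])).append((c,q[1]))
fx=np.array(fx); k=np.polyfit(fx[:,0],fx[:,1],1); print(k,fx[:,1]-np.polyval(k,fx[:,0]))
for n,v in mv.items():
    c,s=v[0]; print(n,"shift beyond fixed field",round(s-np.polyval(k,c),2))
E
```

```text
railend 118.0 [ 0.998 -3.7   -2.   ]
endshoe 170.0 [ 0.98 -2.95 -2.  ]
knob 180.0 [ 0.993 -3.05  -2.5  ]
brL 370.0 [ 0.996 -0.9   -3.   ]
brTop 383.0 [ 0.995 -0.75  -3.   ]
headback120 315.5 [  0.977 -14.3    -2.5  ]
headshoe 308.0 [  0.934 -13.9    -3.   ]
headback150 313.0 [  0.954 -14.15   -2.5  ]
cupF 328.5 [  0.995 -15.75   -1.5  ]
cupB 350.5 [  0.976 -15.6    -2.   ]
[ 0.01084331 -4.896971  ] [-0.08253939  0.10360858 -0.01505309 -0.0060161 ]
knob shift beyond fixed field -0.1
headback120 shift beyond fixed field -12.82
headshoe shift beyond fixed field -12.34
headback150 shift beyond fixed field -12.65
cupF shift beyond fixed field -14.42
cupB shift beyond fixed field -14.5
```

Call:
play_rows(
  plan=[
    [0, 0, 0, 0, 0, 7],
    [0, 0, 0, 0, 0, 7],
    [0, 0, 0, 0, 0, 7],
    [0, 0, 0, 0, 0, 7],
    [0, 0, 0, 0, 0, 7],
    [0, 0, 0, 0, 0, 7],
    [0, 0, 0, 0, 0, 7],
    [0, 0, 0, 0, 0, 7],
    [0, 0, 0, 0, 0, 7],
    [0, 0, 0, 0, 0, 7],
    [0, 0, 0, 0, 0, 7],
    [0, 0, 0, 0, 0, 7],
    [0, 0, 0, 0, 0, 5.8],
    [0, 0, 0, 0, 0, 0],
  ],
)

```text
clock: 22.7
tool_pos: [0.492, 0.0187, 0.2985]
orientation: [180.0, -0.0, -100.7]
force: [0.0, 0.2, -1.0]
opening: 0.0502
gripper_force: 0.0
```

Call:
play_rows(
  plan=[
    [2.0, 0, 0, 0, 0, 0],
    [3.0, 0, 0, 0, 0, 0],
    [3.0, 0, 0, 0, 0, 0],
    [3.0, 0, 0, 0, 0, 0],
    [3.0, 0, 0, 0, 0, 0],
    [3.0, -0.5, 0, 0, 0, 0],
    [3.0, -0.9, 0, 0, 0, 0],
    [3.0, -0.9, 0, 0, 0, 0],
    [2.5, -0.9, 0, 0, 0, 0],
    [0, 0, 0, 0, 0, 0],
    [0, 0, 0, 0, 0, 0],
  ],
)

```text
clock: 23.62
tool_pos: [0.4779, -0.239, 0.298]
orientation: [179.9, -0.0, -100.3]
force: [-0.2, 0.5, 0.3]
opening: 0.05
gripper_force: 0.0
```

```bash
python3 -c "
from h import *
go([0.4786,-0.2379,0.108],-100.48)"; python3 st.py; python3 c.py 45 135 5
```

```text
at [ 0.4779 -0.239   0.298 ] [ 179.93   -0.   -100.34] t 23.6167 shift cm [-0.12 -0.08 19.  ] turn [ 0.07 -0.    0.14]
x,z off 30.2 220.0 r 222.0 ang 7.8 s -148.1 Fx,Fy,Fz press [-0.3  0.5  0.3] open 0.049993710505686385 t 23.6167 [ 1.79930921e+02 -1.78562523e-03 -1.00339183e+02]
[[-0.08, -0.77, 1.06, 0, 0, 0], [-0.08, -0.41, 1.25, 0, 0, 0], [-0.08, 0.0, 1.32, 0, 0, 0], [-0.08, 0.41, 1.25, 0, 0, 0], [-0.08, 0.77, 1.06, 0, 0, 0]]
```

Call:
play_rows(
  plan=[
    [-0.1, -0.1, 1.5, 0, 0, 0.1],
    [0, 0, 2.5, 0, 0, 0],
    [0, 0, 3, 0, 0, 0],
    [0, 0, 3, 0, 0, 0],
    [0, 0, 3, 0, 0, 0],
    [0, 0, 2.5, 0, 0, 0],
    [0, 0, 2, 0, 0, 0],
    [0, 0, 1, 0, 0, 0],
    [0, 0, 0.5, 0, 0, 0],
    [0, 0, 0, 0, 0, 0],
  ],
)

```text
clock: 24.45
tool_pos: [0.4792, -0.2364, 0.1082]
orientation: [179.9, -0.0, -100.3]
force: [0.8, -0.6, 0.4]
opening: 0.05
gripper_force: 0.0
```

Call:
play_rows(
  plan=[
    [0, 0, 0, 0, 0, 0],
    [0, 0, 0, 0, 0, 0],
    [0, 0, 0, 0, 0, 0],
    [0, 0, 0, 0, 0, 0],
    [0, 0, 0, 0, 0, 0],
    [0, 0, 0, 0, 0, 0],
    [0, 0, 0, 0, 0, 0],
  ],
  grip=1.6,
)

```text
clock: 25.03
tool_pos: [0.479, -0.237, 0.1089]
orientation: [180.0, -0.0, -100.4]
force: [-3.1, 1.4, 5.0]
opening: 0.0208
gripper_force: 30.0
```

```bash
python3 st.py
```

```text
x,z off 30.9 30.9 r 43.7 ang 45.0 s -145.9 Fx,Fy,Fz press [-3.3  0.9  5. ] open 0.02083238967370351 t 25.0333 [ 1.79986104e+02 -6.40942815e-04 -1.00384010e+02]
```

Call:
play_rows(
  plan=[
    [-0.08, -0.77, 1.06, 0, 0, 0],
    [-0.08, -0.41, 1.25, 0, 0, 0],
    [-0.08, 0.0, 1.32, 0, 0, 0],
    [-0.08, 0.41, 1.25, 0, 0, 0],
    [0, 0, 0, 0, 0, 0],
    [0, 0, 0, 0, 0, 0],
  ],
)

```text
clock: 25.53
tool_pos: [0.4853, -0.2347, 0.0584]
orientation: [179.7, 0.0, -100.4]
force: [-5.4, 2.2, 0.4]
opening: 0.0208
gripper_force: 30.0
```

```bash
python3 st.py
```

```text
x,z off 36.7 -19.6 r 41.6 ang 118.1 s -142.5 Fx,Fy,Fz press [-5.7  1.2  0.4] open 0.020786128353243376 t 25.5333 [ 1.79745504e+02  1.15586000e-02 -1.00414281e+02]
```

Call:
play_rows(
  plan=[
    [-0.06, 0.6, 0.85, 0, 0, 0],
    [0, 0, 0, 0, 0, 0],
    [0, 0, 0, 0, 0, 0],
  ],
)

```text
clock: 25.78
tool_pos: [0.48, -0.2332, 0.051]
orientation: [179.8, 0.0, -100.4]
force: [-5.5, 3.2, 3.0]
opening: 0.0208
gripper_force: 30.0
```

```bash
python3 st.py
```

```text
x,z off 31.2 -27.0 r 41.3 ang 130.8 s -142.0 Fx,Fy,Fz press [-5.9  2.1  3. ] open 0.020808811473024394 t 25.7833 [ 1.79837876e+02  1.04619121e-02 -1.00407158e+02]
```

Call:
play_rows(
  plan=[
    [0, 0, 0, 0, 0, 0],
    [0, 0, 0, 0, 0, 0],
    [0, 0, 0, 0, 0, 0],
    [0, 0, 0, 0, 0, 0],
    [0, 0, -1, 0, 0, 0],
    [0, 0, -2, 0, 0, 0],
    [0, 0, -3, 0, 0, 0],
    [0, 0, -3, 0, 0, 0],
    [0, 0, -3.5, 0, 0, 0],
    [0, 0, -3.5, 0, 0, 0],
    [0, 0, -3.5, 0, 0, 0],
    [0, 0, -3, 0, 0, 0],
    [0, 0, -2.2, 0, 0, 0],
    [0, 0, 0, 0, 0, 0],
  ],
  grip=5.0,
)

```text
clock: 26.95
tool_pos: [0.4836, -0.2344, 0.3049]
orientation: [-179.4, -0.1, -100.3]
force: [0.7, 0.4, -0.2]
opening: 0.0501
gripper_force: 0.0
```

Call:
play_rows(
  plan=[
    [-2.0, 1.2, 0, 0, 0, 0],
    [-3.0, 1, 0, 0, 0, 0],
    [-3.0, 0.8, 0, 0, 0, 0],
    [-3.0, 0, 0, 0, 0, 0],
    [-3.0, 0, 0, 0, 0, 0],
    [-3.0, 0, 0, 0, 0, 0],
    [-3.0, 0, 0, 0, 0, 0],
    [-3.0, 0, 0, 0, 0, 0],
    [-2.0, 0, 0, 0, 0, 0],
    [0, 0, 0, 0, 0, 0],
  ],
)

```text
clock: 27.78
tool_pos: [0.4977, 0.0206, 0.2985]
orientation: [-180.0, 0.0, -100.2]
force: [-0.5, 0.4, 0.7]
opening: 0.0499
gripper_force: 0.0
```

Call:
play_rows(
  plan=[
    [0, 0, 0, 0, 0, -7],
    [0, 0, 0, 0, 0, -7],
    [0, 0, 0, 0, 0, -7],
    [0, 0, 0, 0, 0, -7],
    [0, 0, 0, 0, 0, -7],
    [0, 0, 0, 0, 0, -7],
    [0, 0, 0, 0, 0, -7],
    [0, 0, 0, 0, 0, -7],
    [0, 0, 0, 0, 0, -7],
    [0, 0, 0, 0, 0, -7],
    [0, 0, 0, 0, 0, -7],
    [0, 0, 0, 0, 0, -7],
    [0, 0, 0, 0, 0, -6],
    [0, 0, 0, 0, 0, 0],
    [0, 0, 0, 0, 0, 0],
  ],
)

```text
clock: 29.03
tool_pos: [0.4971, 0.0174, 0.2985]
orientation: [-180.0, -0.0, -10.6]
force: [-0.3, -0.1, -0.2]
opening: 0.0498
gripper_force: 0.0
```

```bash
python3 - <<'E'
from h import *
go([0.4917,0.0184,0.2985],-10.69)
d=save("wrist","w9.png",crop=(0,0,512,240),s=1.56)
from scipy.ndimage import map_coordinates
K=1.56
def shift(a,b,c0,c1,r0,r1,guess):
    best=(-1,)
    rr,cc=np.mgrid[r0*K:r1*K:1.0,c0*K:c1*K:0.5]
    T=map_coordinates(a,[rr,cc],order=3); T=(T-T.mean())/T.std()
    for dr in np.arange(-5,5,.5):
        for ds in np.arange(guess-4,guess+4,.05):
            S=map_coordinates(b,[rr+dr*K,cc+ds*K],order=1); q=((S-S.mean())/(S.std()+1e-6)*T).mean()
            if q>best[0]: best=(q,ds,dr)
    return best
b=cv2.imread("pics/w8.png").mean(2); c=cv2.imread("pics/w9.png").mean(2)
for n,c0,c1,r0,r1,g in(("railend",107,123,112,126,0),("endshoe",153,181,103,124,0),("brTop",370,396,106,128,0),("headback150",294,304,135,152,0),("cupF",306,319,162,178,-3.5),("cupB",329,341,158,178,-3.5)):
    print(n,np.round(shift(b,c,c0,c1,r0,r1,g),3))
for r in (160,168,176): print(r,' '.join(f"{q}:{int(c[int(r*K)-4:int(r*K)+5,int(q*K)].mean())}" for q in range(294,320)))
d=save("wrist","w9b.png",crop=(260,90,460,240),s=4)
E
```

```text
at [0.4971 0.0174 0.2985] [-1.7999e+02 -2.0000e-02 -1.0590e+01] t 29.0333 shift cm [-0.54  0.    0.  ] turn [-0.01 -0.02  0.1 ]
railend [0.993 0.85  4.5  ]
endshoe [0.917 0.75  4.5  ]
brTop [ 0.93 -0.25  4.5 ]
headback150 [ 0.838 -0.6    4.5  ]
cupF [ 0.995 -3.35   4.5  ]
cupB [ 0.986 -3.55   4.5  ]
160 294:154 295:154 296:155 297:154 298:153 299:148 300:134 301:133 302:141 303:139 304:126 305:117 306:93 307:76 308:56 309:79 310:111 311:152 312:158 313:158 314:158 315:158 316:158 317:158 318:157 319:157
168 294:154 295:153 296:153 297:153 298:152 299:146 300:141 301:149 302:170 303:175 304:176 305:175 306:159 307:127 308:65 309:73 310:103 311:159 312:175 313:179 314:178 315:178 316:178 317:178 318:178 319:178
176 294:155 295:153 296:153 297:153 298:151 299:144 300:148 301:157 302:172 303:176 304:178 305:175 306:150 307:118 308:66 309:82 310:116 311:169 312:180 313:181 314:180 315:180 316:181 317:178 318:179 319:180
```

View pics/w9b.png

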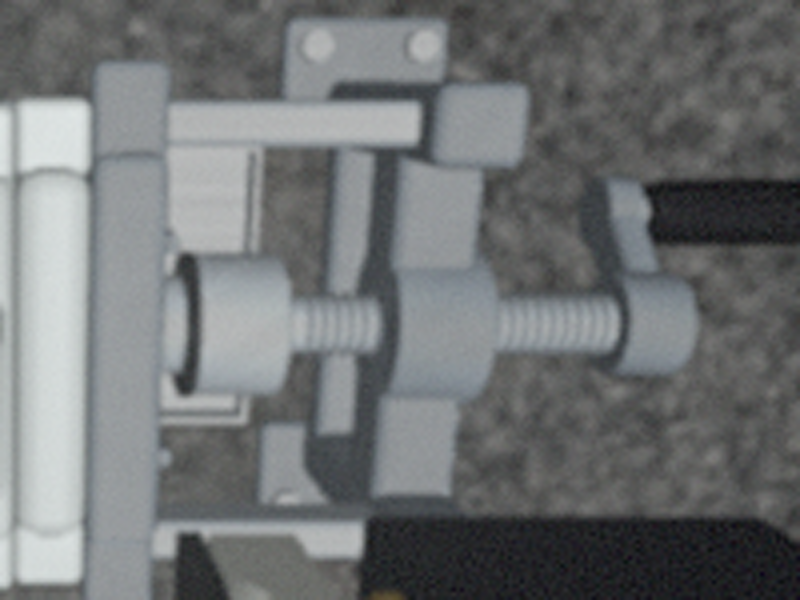

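Pack is closed with no gaps at left, the head's back edge is at (160,330), a short plunger stub shows at (172,330), and the cup rim is at (200,330). The handle is at the lower right of its circle. Computing the plunger length from the three views.

```bash
python3 - <<'E'
from h import *
d=snapshot("wrist"); o=get_obs(); Rm=R.from_euler('xyz',o["orientation"],degrees=True)
Ct=Rm.inv().as_matrix()@rot(d); pt=Rm.inv().apply(np.array(d["position"])-o["tool_pos"])
def pose(p,r):
    T=R.from_euler('xyz',r,degrees=True); e=dict(d); e["position"]=np.array(p)+T.apply(pt); e["attitude"]=T.as_matrix()@Ct; return e
ey=np.array([np.sin(np.radians(10.48)),np.cos(np.radians(10.48)),0])
for n,p,r,h,c in(("w5",(.4935,.0193,.3012),(-179.8,-.3,-10.5),313.9,330.0),("w8",(.4917,.0184,.2985),(180,0,-10.69),300.0,314.0),("w9",(.4971,.0174,.2985),(180,0,-10.59),299.7,310.3)):
    e=pose(p,r)
    for zc in(.0955,.0975): 
        H=ray(e,h+.5,168,.127)@ey*1000; C=ray(e,c+.5,168,zc)@ey*1000; print(n,zc,round(H,1),round(C,1),"bare",round(H-C,1))
E
```

```text
w5 0.0955 50.6 26.0 bare 24.7
w5 0.0975 50.6 26.4 bare 24.2
w8 0.0955 63.9 43.2 bare 20.7
w8 0.0975 63.9 43.6 bare 20.3
w9 0.0955 64.2 47.5 bare 16.7
w9 0.0975 64.2 47.9 bare 16.4
```

Compression works out at 4.0 + 4.0, about 7.8 mm (the target is 8). The arm is clear of everything, so I'm handing it in.

```bash
python3 -c "
from plant import *
print(close_job())"
```

```text
the job is handed in; nothing more can be done
None
```

The spare frame hangs between plate_2 and plate_3, and the pack is closed and tightened about half a turn past contact (spring compressed about 7.8 mm by my camera measurement, against 8 mm asked). The arm was clear of everything, and I handed the job in at about 29 s; the interface gave no verdict.

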